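# Shut the red air valve under the sliding cover

### The arm

A 6-joint arm with a two-finger parallel gripper is mounted at the origin on the work surface. World frame = base frame: x ahead of the robot, y to its left, z up, the work surface at z = 0. Lengths are in mm, angles in rad, forces in N, time in s.
With the tool pointing down it reaches from about 375 to 925 mm from the base axis. Payload 5.7 kg.
Tool frame: the origin (TCP) lies on the centre line of the jaws, within the pads' length; the fingertips stand 19 mm ahead of it and the grasp point (between the pads) is the TCP; z points along the fingers, y is the direction in which the jaws open and shut (so a half turn about z gives the same grasp; the last joint's range is limited). The gripper opens to 85 mm and grips with 20 to 120 N. Pads are 22 mm wide; open, the fingers measure 114 mm over their backs; the gripper's body (76 mm by 85 mm) begins 54 mm behind the grasp point. The pads swing forward as they close: fully open they stand 13 mm farther back than shut.
Start: joints at [1.191, 0.359, 1.51, -0, 1.272, -0.115], TCP at [157.024, 579.059, 250.267] pointing down, gripper open.
Joint ranges: [-2.97, 2.97], [-1.01, 2.36], [0.21, 2.38], [-0.96, 4.11], [0.2, 2.71], [-2.98, 2.98]. Speed limits (rad/s): [2.39, 2.39, 3.14, 3.14, 3.14, 3.14].

### API

Orientations are given as a unit quaternion [x, y, z, w].
In Python, from workcell import env gives the robot as it stands.
- The arm moves only by the tool servo_tool, never from a script. Its argument "steps" is a list of rows, each an object with "fingers": the opening, from 0 (shut) to 1 (fully open); "translation": the shift along the tool's x, y, z in m, a list of three; "twist": the turn about the tool's z in rad. A call has 1 to 5 rows; each row shifts and turns the pose as measured when the row begins, along the tool's axes as they then stand; what a row does not reach is not made up. A row lasts 1/8 s, in which the tool goes at most 62.5 mm and 10.7 degrees, less where a joint would pass 70% of its speed; a pose out of reach is approached as far as the arm can. A call is refused whole if a number of a shift passes 0.0625 or a number of a turn 0.188, either way. A call with a gripper value outside its range is refused whole. The fingers move at their own pace and stop on an object; the grip force is fixed at half the most. Time passes only in rows, so rows that do not move let the fingers close. It gives the time, the measured TCP pose, the force and the opening at its end, in the units of the state.
- env.get_state(): the state, without advancing time (a new reading comes with each control period).
- env.read_camera(name): name is "side" or "top"; returns the picture (400x640x3 uint8, red, green, blue); there is no depth.
- env.camera_info(name): a dict with "vertical_fov" (degrees; the focal length in pixels is half the picture's height over the tangent of half this angle, whatever the lens; pixels are square), "cx", "cy" (the principal point, pixels), "extrinsics" (4x4, takes a point from world to camera coordinates). Camera axes: x right, y down, z forward; pixel columns grow to the right and rows downward; lengths in mm; the calibration is good to about 2 mm. A picture is of the moment at which its call begins. camera_info takes no time and is no camera call.
- env.sign_off(): hands the job in, once; it reports no verdict.
The state is a dict: "t": time; "qpos": joint angles; "joint_velocities": joint speeds; "joint_efforts": joint torques, N m; "tcp_pos": TCP position; "tool_rot": TCP orientation; "ft_force": force on the tool from outside, world axes, zero at the start; "moment": the same for the moment, N m; "width": finger opening in mm.
Only numpy, scipy, OpenCV 4.12 (cv2) and the standard library are available. Lean on these libraries where they do the work, as an engineer would, in place of code of your own. Each camera call takes 0.05 s, during which the arm holds its last target.

### The job

Shut the red-handled air valve in the grey two-bay valve box on the bakery bench: push the yellow cover along its guides, off the bay it hides, until it is up against the other end of the box, then push the red handle a quarter turn clockwise (seen from above) as far as it goes. This is pushing work only: do not lift or tilt the cover out of its guides. Leave the blue handle as it stands and do not disturb the loaf, sander, mug and brush lying round the box.

Things in the scene. Friction and masses are not known exactly. Their poses are not given: they have to be found in the camera images.
- box: Grey open-topped steel valve box fixed to the bench, 136 (x) x 336 (y) x 72 mm high; origin: centre of its underside, at bench height; turned up to 0.35 rad. Two bays along y, centred at y = +78 and -78 mm, no wall between; open inside 110 x 300 mm. Brass pipe unions stick 22 mm out of the long sides, tops at 33 mm.
- cover_lug (a point): Centre of the black upright push lug, directly above the cover's centre. The lug is 60 mm (box x) x 14 mm (box y) and 28 mm tall; this point is at z = 83 mm, half-way up; lug top at 97 mm, plate top at 69 mm. A push of a few newtons on it along y slides the cover, which stays where it is left.
- cover: Loose yellow plate, 120 (x) x 150 (y) x 5 mm, 0.3-0.5 kg. Origin: centre of its underside; axes as the box. It slides along box y on ledges at z = 64 mm between guides (tops 72 mm, 2 mm play) and end stops; its centre can travel from y = -85 to +85 mm in the box frame. At the start it hides the red valve's bay, which may be the +y or the -y one, and must go to the other end.
- valve_red: Brass valve with the red handle, fixed in one of the bays. Origin: centre of its bay, at bench height; axes parallel to the box's. Its pipe runs along x under the handle, top at 29 mm.
- red_pivot (a point): Fixed point on the upright turning axis of the red handle, at the handle's mid height (z = 45 mm). It lies at (+30, -10) mm from the bay's centre in box axes.
- red_end (a point): Free end of the red handle, mid height (z = 45 mm), 70 mm from the pivot. The handle is a level bar; its red grip spans 22 to 70 mm from the pivot, is 14 mm wide and stands from z = 36 to 54 mm.
- red_handle (a joint): Angle of the red handle, rad. 0 = open, pointing along box -x; grows clockwise seen from above, the free end swinging towards box +y; shut at the stop at 1.571, pointing along box +y. Starts between 0 and 0.3. Stiff: needs about 2 to 3 N at the grip and stays where it is left.
- blue_end (a point): Free end of the blue handle, of the same shape, in the other bay, which is open at the start and which the cover slides over (the handle top stays 10 mm below it). To be left as it is.
- loaf: Round brown loaf, 184 mm across, 68 mm high, loose on the bench about 0.32 m from the box's centre beyond its +y end. Origin: centre of its underside.
- sander: Grey hand-held air sander with a black disc, 235 mm long, 62 mm high, loose on the bench about 0.35 m from the box's centre beyond its -y end. Origin: near the middle of its underside; its length is along its x.
- mug: White mug, 76 mm across, 80 mm high, loose on the bench beyond the box's +x side. Origin: centre of its underside.
- brush: Flat hand brush, about 200 mm long, 20 mm high, lying on the bench on the box's -x side, roughly along the box. Origin: middle of its underside; its length is along its x.
Mind the look-alikes: they are no part of the job. Several things have the shape of the cover; the one meant has the colours described above.

How it is judged:
By the outcome, as a careful person would: the job done as asked, in the order asked, and still so for the second after the job is handed in, with the robot touching nothing.
It also fails if it takes over 50 s, if anything falls off the work surface, if the arm or the gripper's body presses on something with over 40 N, if the wrist force passes 120 N, or if a joint passes its speed limit or range.

## Working session

There is one attempt and no reset: what is moved stays moved. The work goes in short steps, Python scripts to look and compute and a tool call to move; the robot and the scene stay as the last step left them, time stands still between calls to the robot, and variables do not carry over. Pictures are saved under pics/ and viewed, and the job is handed in when it is done.

Besides the shell and the picture viewer there is one more tool, called after "Call:" as name([rows], argument=value, ...), one row to a line, values as JSON. servo_tool: Moves the arm, as the interface text tells. Its arguments: {"type":"object","properties":{"steps":{"type":"array","items":{"type":"object","properties":{"fingers":{"type":"number"},"translation":{"type":"array","items":{"type":"number"}},"twist":{"type":"number"}}}}},"required":["steps"]}

```bash
mkdir -p pics; python3 - <<'E'
from workcell import env
import cv2
for n in("side","top"):
    im=env.read_camera(n); cv2.imwrite(f"pics/{n}0.png",im[:,:,::-1])
    i=env.camera_info(n); print(n,i)
print(env.get_state())
E
```

```text
side {'vertical_fov': 57.146104511065154, 'cx': 321.540486392976, 'cy': 198.40090107951647, 'extrinsics': array([[ 9.99760372e-01, -1.05235386e-02,  1.91951557e-02,
        -5.68146164e+02],
       [ 5.83391884e-03, -7.17068097e-01, -6.96978701e-01,
        -6.08806473e+00],
       [ 2.10989161e-02,  6.96923669e-01, -7.16834874e-01,
         1.35141576e+03],
       [ 0.00000000e+00,  0.00000000e+00,  0.00000000e+00,
         1.00000000e+00]])}
top {'vertical_fov': 51.004565344209695, 'cx': 323.81493367168736, 'cy': 203.59588370750643, 'extrinsics': array([[ 2.27169032e-02, -9.99582400e-01,  1.78596813e-02,
        -9.77927251e+01],
       [-9.95846501e-01, -2.42002519e-02, -8.77729726e-02,
         5.93889773e+02],
       [ 8.81685274e-02, -1.57915710e-02, -9.95980390e-01,
         1.34594969e+03],
       [ 0.00000000e+00,  0.00000000e+00,  0.00000000e+00,
         1.00000000e+00]])}
{'t': 0.1, 'qpos': array([ 1.19088612e+00,  3.59453674e-01,  1.51132020e+00,  1.14676243e-05,
        1.27252376e+00, -1.15120454e-01]), 'joint_velocities': array([-0.00077485, -0.00170425, -0.0031453 , -0.00128328, -0.00199197,
       -0.00136119]), 'joint_efforts': array([-1.04079238e-03, -5.28652918e+01, -2.79348099e+01, -2.63290967e-04,
        4.92137377e-03, -3.62970957e-05]), 'tcp_pos': array([156.82073344, 578.53699818, 249.52682741]), 'tool_rot': array([ 1.32010062e-01,  9.91248010e-01, -8.25166389e-04, -2.14168440e-04]), 'ft_force': array([-0.18232738, -0.41760243,  0.0602576 ]), 'moment': array([-0.00440571, -0.01543996, -0.04605298]), 'width': 85.18944981128384}
```

View pics/side0.png

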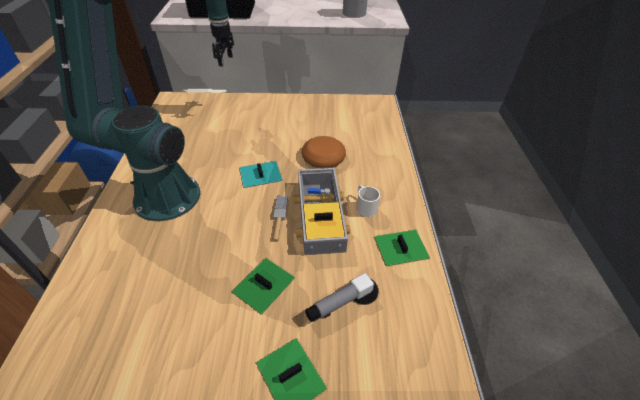

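View pics/top0.png

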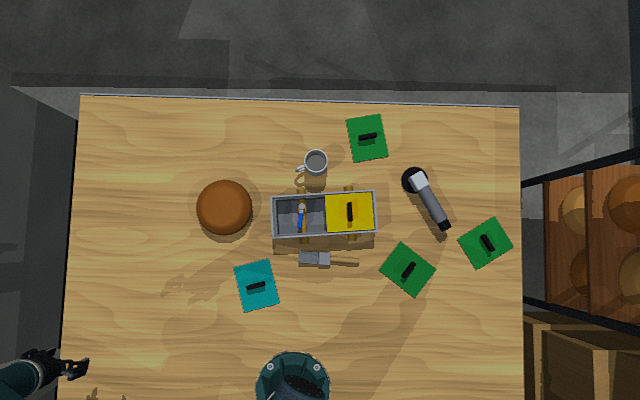

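The side view shows the yellow cover at about (323,222), on the near end of the grey box, with the blue handle at (314,190) in the open far bay. In the top view the cover is at (350,212), the world −y end, with its lug at (350,211). The loaf is at (224,207), the mug at (315,161), the sander at (428,200) and the brush at (325,259). Next I'll measure these.

```bash
cat > h.py <<'E'
from workcell import env
import numpy as np, cv2
def cam(n):
    i=env.camera_info(n); f=200/np.tan(np.radians(i['vertical_fov'])/2)
    K=np.array([[f,0,i['cx']],[0,f,i['cy']],[0,0,1]]); return K,i['extrinsics']
def ray(n,p):
    K,E=cam(n); p=np.atleast_2d(p).astype(float)
    d=np.c_[p,np.ones(len(p))]@np.linalg.inv(K).T@E[:3,:3]; return -E[:3,:3].T@E[:3,3],d
def plane(n,p,z):
    o,d=ray(n,p); return (o+d*((z-o[2])/d[:,2])[:,None])[:,:2]
def proj(n,X):
    K,E=cam(n); q=(np.atleast_2d(X)@E[:3,:3].T+E[:3,3])@K.T; return q[:,:2]/q[:,2:]
def tri(ps,pt):
    P=[cam(n)[0]@cam(n)[1][:3] for n in("side","top")]
    X=cv2.triangulatePoints(P[0],P[1],np.float64(ps).reshape(2,1),np.float64(pt).reshape(2,1)).ravel(); return X[:3]/X[3]
def mask(im,lo,hi,roi=None):
    m=cv2.inRange(cv2.cvtColor(im,cv2.COLOR_RGB2HSV),np.array(lo),np.array(hi))
    if roi: 
        k=np.zeros_like(m); x0,y0,x1,y1=roi; k[y0:y1,x0:x1]=1; m=m*k
    return m
E
python3 - <<'E'
from h import *
ims={n:cv2.imread(f"pics/{n}0.png")[:,:,::-1].copy() for n in("side","top")}
roi={"side":(295,165,350,255),"top":(268,185,380,242)}
C={}
for n in ims:
    m=mask(ims[n],(22,150,120),(32,255,255),roi[n])
    c=max(cv2.findContours(m,cv2.RETR_EXTERNAL,cv2.CHAIN_APPROX_NONE)[0],key=cv2.contourArea)
    h=cv2.convexHull(c); w=plane(n,h[:,0],69)
    r=cv2.minAreaRect(w.astype(np.float32)); print(n,"cover",r, cv2.boundingRect(c))
    bx=cv2.boxPoints(r); print(bx.round(0).tolist())
    # lug: dark inside hull
    k=np.zeros_like(m); cv2.fillPoly(k,[h],1)
    l=((ims[n].max(2)<60)*k).astype(np.uint8); ys,xs=np.nonzero(l); C[n]=(xs.mean(),ys.mean()); print("lug px",C[n],len(xs), plane(n,[C[n]],83))
    b=mask(ims[n],(105,120,60),(125,255,255),roi[n]); ys,xs=np.nonzero(b);C[n+'b']=(xs.mean(),ys.mean()); print("blue",C[n+'b'],len(xs),plane(n,[C[n+'b']],54))
print("lug tri",tri(C["side"],C["top"]),"blue tri",tri(C["sideb"],C["topb"]))
t=[cv2.resize(ims[n][y0-10:y1+10,x0-10:x1+10],None,fx=f,fy=f,interpolation=cv2.INTER_CUBIC) for n,(x0,y0,x1,y1),f in(("side",roi["side"],5.5),("top",roi["top"],6))]
cv2.imwrite("pics/zs.png",t[0][:,:,::-1]);cv2.imwrite("pics/zt.png",t[1][:,:,::-1])
E
```

```text
side cover ((569.8245849609375, -164.7647705078125), (117.93878936767578, 147.07354736328125), 5.531136512756348) (304, 202, 38, 37)
[[504.0, -97.0], [518.0, -244.0], [636.0, -232.0], [621.0, -86.0]]
lug px (np.float64(323.1666666666667), np.float64(216.3148148148148)) 108 [[ 570.21280889 -165.38896295]]
blue (np.float64(314.0923076923077), np.float64(190.53846153846155)) 65 [[540.44683398 -17.40827275]]
top cover ((568.5158081054688, -162.93417358398438), (118.3863525390625, 149.5428009033203), 5.120518207550049) (325, 192, 49, 40)
[[503.0, -94.0], [516.0, -243.0], [634.0, -232.0], [621.0, -83.0]]
lug px (np.float64(349.2903225806452), np.float64(212.09677419354838)) 93 [[ 566.23388404 -163.46539627]]
blue (np.float64(300.53731343283584), np.float64(219.59701492537314)) 67 [[540.50087369 -10.15826133]]
lug tri [ 568.09256031 -163.59374528   80.72730152] blue tri [540.68515014  -9.88091034  46.60332223]
```

View pics/zt.png

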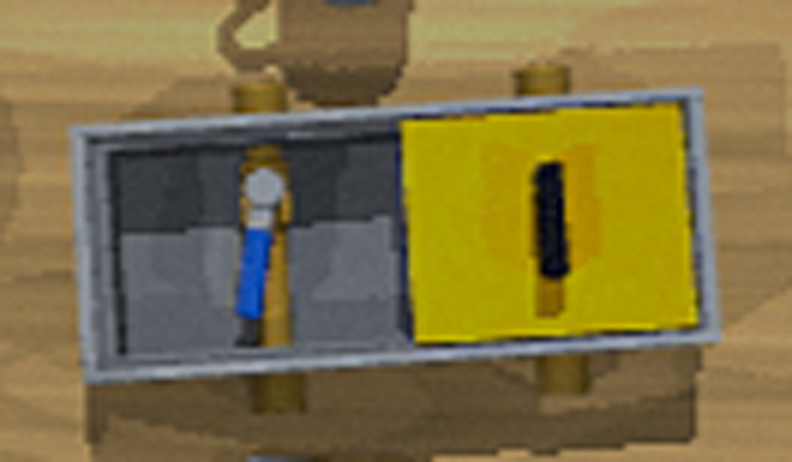

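View pics/zs.png

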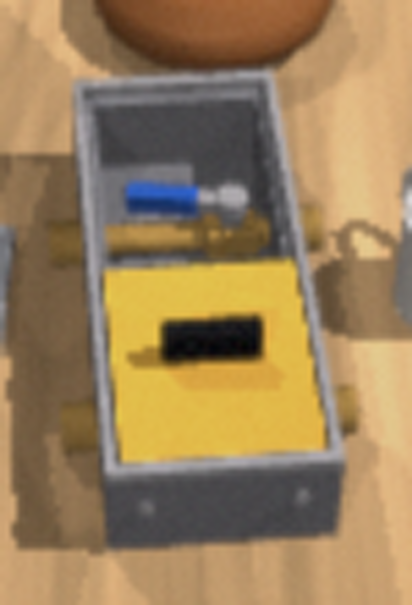

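```bash
python3 - <<'E'
from h import *
p=np.array([[70,127],[702,90],[720,340],[87,382]])/6+[258,175]-0.4
w=plane("top",p,72); print(w.round(1), w.mean(0), [np.linalg.norm(w[i]-w[i-1]).round(1) for i in range(4)])
e=w[0]+w[3]-w[1]-w[2]; print("yaw",np.arctan2(-e[0],e[1]))
p=np.array([[75,82],[272,73],[345,462],[105,470]])/5.5+[285,155]-0.4
w=plane("side",p,72); print(w.round(1), w.mean(0))
e=w[0]+w[1]-w[2]-w[3]; print("yaw",np.arctan2(-e[0],e[1]))
R=cv2.Rodrigues(0.,) if 0 else None
E
```

```text
[[ 612.7   90.1]
 [ 640.7 -243.7]
 [ 508.5 -254.8]
 [ 478.9   76.6]] [560.21469779 -82.94712561] [np.float64(134.4), np.float64(335.0), np.float64(132.6), np.float64(332.7)]
yaw 0.08630263011865007
[[ 481.2   74.9]
 [ 614.6   85.6]
 [ 644.4 -247.4]
 [ 509.1 -253.7]] [562.33788583 -85.13661827]
yaw 0.08704397483437762
```

Call:
servo_tool([
  {"fingers":0,"translation":[-0.05,0,0],"twist":-0.177},
  {"fingers":0,"translation":[-0.05,0,0],"twist":-0.177},
  {"fingers":0,"translation":[-0.06,0,0],"twist":0},
])

```text
t: 0.48
tcp_pos: [313.1, 566.5, 248.1]
tool_rot: [-0.054, 0.999, -0.002, -0.002]
ft_force: [-0.8, 1.1, -1.1]
width: 32.4
```

```bash
cat >> h.py <<'E'
from scipy.spatial.transform import Rotation as Rn
B=np.array([561.2,-84.0]); YAW=0.088
RB=np.array([[np.cos(YAW),-np.sin(YAW)],[np.sin(YAW),np.cos(YAW)]])
def b2w(p): return RB@np.array(p,float)+B
def w2b(p): return RB.T@(np.array(p,float)[:2]-B)
def go(bx,by,z):
    s=env.get_state(); R=Rn.from_quat(s['tool_rot']).as_matrix()
    g=np.r_[b2w((bx,by)),z]; d=R.T@(g-s['tcp_pos'])
    print("t",round(s['t'],2),"tcp",s['tcp_pos'].round(1),"box",w2b(s['tcp_pos']).round(1),"F",s['ft_force'].round(1),"w",round(s['width'],1))
    print("tool yaw in box",round(np.arctan2(-R[0,1],R[1,1])-YAW,3),"tilt",R[:,2].round(3)); print("shift mm",d.round(1),"rows",np.abs(d).max()/62.5)
E
python3 -c "
from h import *
go(0,-112,150)"
```

```text
t 0.47 tcp [313.1 566.5 248.1] box [-190.   669.8] F [-0.8  1.1 -1.1] w 32.4
tool yaw in box 0.019 tilt [-0.004 -0.004 -1.   ]
shift mm [-175.3 -785.   100.1] rows 12.55974093507254
```

Call:
servo_tool([
  {"fingers":0,"translation":[-0.014,-0.06,0],"twist":0.019},
  {"fingers":0,"translation":[-0.014,-0.06,0],"twist":0},
  {"fingers":0,"translation":[-0.014,-0.06,0],"twist":0},
  {"fingers":0,"translation":[-0.014,-0.06,0],"twist":0},
  {"fingers":0,"translation":[-0.014,-0.06,0],"twist":0},
])

```text
t: 1.1
tcp_pos: [415.8, 272.1, 245.1]
tool_rot: [-0.044, 0.999, -0.002, -0.002]
ft_force: [0.7, -0.3, 0.6]
width: 0.0
```

Call:
servo_tool([
  {"fingers":0,"translation":[-0.014,-0.06,0],"twist":0},
  {"fingers":0,"translation":[-0.014,-0.06,0],"twist":0},
  {"fingers":0,"translation":[-0.014,-0.06,0],"twist":0},
  {"fingers":0,"translation":[-0.014,-0.06,0],"twist":0},
  {"fingers":0,"translation":[-0.014,-0.06,0],"twist":0},
])

```text
t: 1.72
tcp_pos: [511.4, -25.4, 245.5]
tool_rot: [-0.045, 0.999, -0.002, -0.002]
ft_force: [0.8, 0.5, 0.3]
width: -0.2
```

```bash
python3 -c "
from h import *
go(0,-112,150)"
```

```text
t 1.73 tcp [511.4 -25.4 245.5] box [-44.5  62.7] F [0.8 0.5 0.3] w -0.2
tool yaw in box 0.001 tilt [-0.004 -0.004 -1.   ]
shift mm [ -44.6 -174.4   96. ] rows 2.790525932627487
```

Call:
servo_tool([
  {"fingers":0,"translation":[-0.015,-0.06,0],"twist":0},
  {"fingers":0,"translation":[-0.015,-0.06,0],"twist":0},
  {"fingers":0,"translation":[-0.015,-0.055,0.03],"twist":0},
  {"fingers":0,"translation":[0,0,0.04],"twist":0},
  {"fingers":0,"translation":[0,0,0.025],"twist":0},
])

```text
t: 2.35
tcp_pos: [573.4, -203.3, 151.1]
tool_rot: [-0.041, 0.999, -0.004, 0.001]
ft_force: [-0.0, 0.6, 0.2]
width: -0.1
```

```bash
python3 -c "
from h import *
go(0,-112,95)
im=env.read_camera('side'); cv2.imwrite('pics/s1.png',cv2.resize(im[130:270,250:410],None,fx=4,fy=4)[:,:,::-1])
s=env.get_state();p=s['tcp_pos'];print((proj('side',[p,p-[0,0,19]])-[250,130])*4)"
```

```text
t 2.35 tcp [ 573.4 -203.3  151.1] box [   1.6 -119.9] F [-0.   0.6  0.2] w -0.1
tool yaw in box -0.006 tilt [ 0.002 -0.007 -1.   ]
shift mm [ 1.8  8.3 56.1] rows 0.8971374619306782
[[297.71564973 325.28593106]
 [297.1019868  341.88595973]]
```

View pics/s1.png

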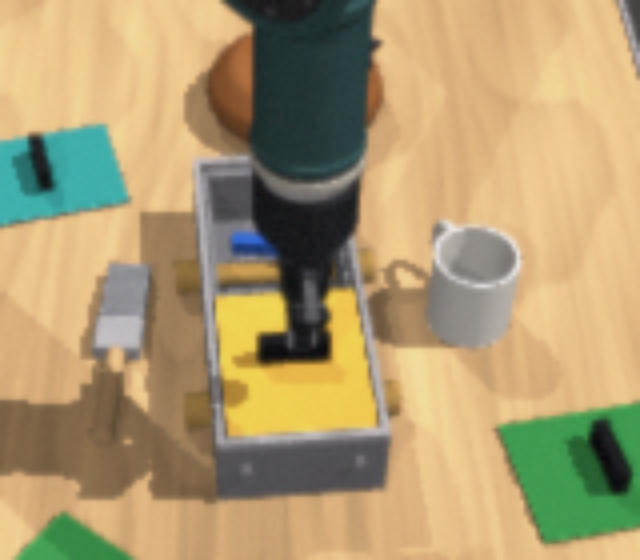

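The shut fingertips appear at about (308,350) in this crop. They are above the cover on the −y side of the lug and match the 19 mm tip offset.

Call:
servo_tool([
  {"fingers":0,"translation":[0,0,0.03],"twist":0},
  {"fingers":0,"translation":[0,0,0.015],"twist":0},
  {"fingers":0,"translation":[0,0,0.004],"twist":0},
])

```text
t: 2.78
tcp_pos: [572.0, -203.0, 98.4]
tool_rot: [-0.041, 0.999, -0.003, -0.001]
ft_force: [0.1, 0.5, 0.5]
width: -0.1
```

```bash
python3 -c "
from h import *
go(0,-112,97)
im=env.read_camera('side'); cv2.imwrite('pics/s2.png',cv2.resize(im[170:270,270:380],None,fx=5,fy=5)[:,:,::-1])
im=env.read_camera('top'); cv2.imwrite('pics/t2.png',cv2.resize(im[170:270,260:390],None,fx=5,fy=5)[:,:,::-1])
"
```

```text
t 2.77 tcp [ 572.  -203.    98.4] box [   0.3 -119.5] F [0.1 0.5 0.5] w -0.1
tool yaw in box -0.005 tilt [-0.002 -0.005 -1.   ]
shift mm [0.4 7.5 1.3] rows 0.11940704497648746
```

View pics/s2.png

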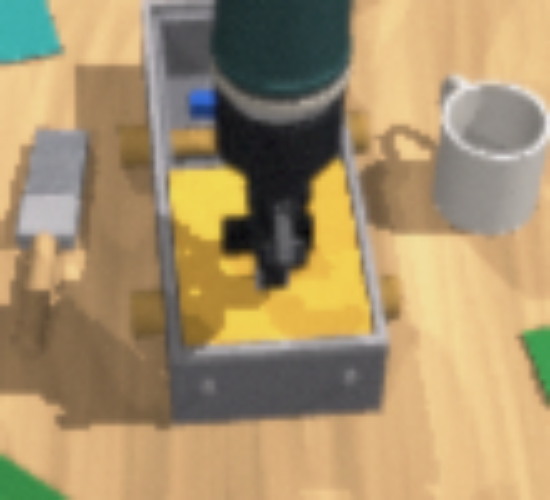

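View pics/t2.png

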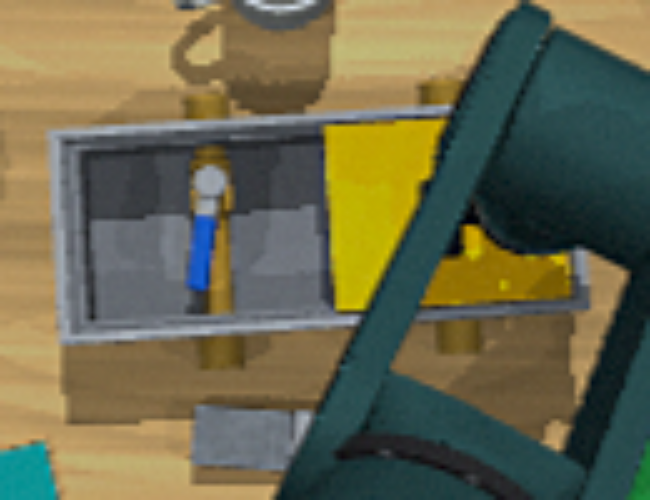

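The fingertips stand behind the lug with a visible gap and no contact force. I'll push along box +y.

Call:
servo_tool([
  {"fingers":0,"translation":[0,0.01,0],"twist":0},
  {"fingers":0,"translation":[0,0.01,0],"twist":0},
  {"fingers":0,"translation":[0,0.012,0],"twist":0},
  {"fingers":0,"translation":[0,0.012,0],"twist":0},
  {"fingers":0,"translation":[0,0.012,0],"twist":0},
])

```text
t: 3.5
tcp_pos: [569.1, -145.0, 101.6]
tool_rot: [-0.041, 0.999, -0.005, 0.001]
ft_force: [0.5, -2.2, -0.8]
width: -0.3
```

```bash
python3 -c "
from h import *
go(0,63,97)"
```

```text
t 3.5 tcp [ 569.1 -145.   101.6] box [  2.5 -61.4] F [ 0.5 -2.2 -0.8] w -0.3
tool yaw in box -0.005 tilt [ 0.003 -0.009 -1.   ]
shift mm [  3.2 124.5   3.4] rows 1.9912382544630585
```

Call:
servo_tool([
  {"fingers":0,"translation":[0.002,0.012,0.003],"twist":0},
  {"fingers":0,"translation":[0,0.014,0.001],"twist":0},
  {"fingers":0,"translation":[0,0.014,0.001],"twist":0},
  {"fingers":0,"translation":[0,0.014,0.001],"twist":0},
  {"fingers":0,"translation":[0,0.014,0.001],"twist":0},
])

```text
t: 4.12
tcp_pos: [563.0, -74.5, 95.1]
tool_rot: [-0.042, 0.999, -0.006, 0.004]
ft_force: [-0.2, -4.9, 2.8]
width: 0.1
```

```bash
python3 -c "
from h import *
go(0,63,97)"
```

```text
t 4.12 tcp [563.  -74.5  95.1] box [2.6 9.3] F [-0.2 -4.9  2.8] w 0.1
tool yaw in box -0.005 tilt [ 0.008 -0.013 -1.   ]
shift mm [ 2.9 53.6 -2.6] rows 0.8583445888299182
```

Call:
servo_tool([
  {"fingers":0,"translation":[0.001,0.012,-0.002],"twist":0},
  {"fingers":0,"translation":[0.001,0.012,0],"twist":0},
  {"fingers":0,"translation":[0,0.01,0],"twist":0},
  {"fingers":0,"translation":[0,0.006,0],"twist":0},
  {"fingers":0,"translation":[0,0.006,0],"twist":0},
])

```text
t: 4.75
tcp_pos: [556.4, -24.4, 96.2]
tool_rot: [-0.042, 0.999, -0.006, 0.003]
ft_force: [0.6, -4.1, 2.8]
width: 0.3
```

```bash
python3 -c "
from h import *
go(0,63,97)"
```

```text
t 4.75 tcp [556.4 -24.4  96.2] box [ 0.4 59.8] F [ 0.6 -4.1  2.8] w 0.3
tool yaw in box -0.004 tilt [ 0.007 -0.012 -1.   ]
shift mm [ 0.4  3.2 -0.9] rows 0.05179587300832345
```

Call:
servo_tool([
  {"fingers":0,"translation":[0,0.003,0],"twist":0},
  {"fingers":0,"translation":[0,0.003,0],"twist":0},
])

```text
t: 5.0
tcp_pos: [555.3, -19.6, 96.2]
tool_rot: [-0.043, 0.999, -0.008, 0.003]
ft_force: [-3.5, -17.0, 5.4]
width: 0.0
```

Call:
servo_tool([
  {"fingers":0,"translation":[0,0.003,0],"twist":0},
  {"fingers":0,"translation":[0,0.003,0],"twist":0},
])

```text
t: 5.25
tcp_pos: [555.0, -19.4, 96.4]
tool_rot: [-0.045, 0.999, -0.012, 0.002]
ft_force: [0.0, -16.3, 2.1]
width: 0.5
```

The cover has hit the end stop: the force rose to 17 N with no further travel. I'll back off, lift and look.

Call:
servo_tool([
  {"fingers":0,"translation":[0,-0.01,0],"twist":0},
  {"fingers":0,"translation":[0,-0.01,0],"twist":0},
  {"fingers":0,"translation":[0,0,-0.05],"twist":0},
  {"fingers":0,"translation":[0,0,-0.06],"twist":0},
  {"fingers":0,"translation":[0.04,0.06,-0.02],"twist":0},
])

```text
t: 5.88
tcp_pos: [519.0, 8.8, 222.7]
tool_rot: [-0.041, 0.999, -0.009, -0.001]
ft_force: [-0.9, 1.2, -1.0]
width: -0.1
```

Call:
servo_tool([
  {"fingers":0,"translation":[0.03,0.06,0],"twist":0},
  {"fingers":0,"translation":[0.01,0.06,0],"twist":0},
  {"fingers":0,"translation":[0,0.06,0],"twist":0},
])

```text
t: 6.25
tcp_pos: [461.6, 187.3, 221.5]
tool_rot: [-0.038, 0.999, -0.008, -0.0]
ft_force: [0.9, 0.1, 0.4]
width: -0.1
```

```bash
python3 -c "
from h import *
go(0,63,97)
im=env.read_camera('side'); cv2.imwrite('pics/side3.png',im[:,:,::-1]); cv2.imwrite('pics/s3.png',cv2.resize(im[160:265,270:380],None,fx=5,fy=5)[:,:,::-1])
im=env.read_camera('top');cv2.imwrite('pics/top3.png',im[:,:,::-1]); cv2.imwrite('pics/t3.png',cv2.resize(im[170:270,260:390],None,fx=5,fy=5)[:,:,::-1])
"
```

```text
t 6.25 tcp [461.6 187.3 221.5] box [-75.4 279. ] F [0.9 0.1 0.4] w -0.1
tool yaw in box -0.012 tilt [-0.    -0.015 -1.   ]
shift mm [ -78.  -213.2  127.6] rows 3.411121983047902
```

View pics/s3.png

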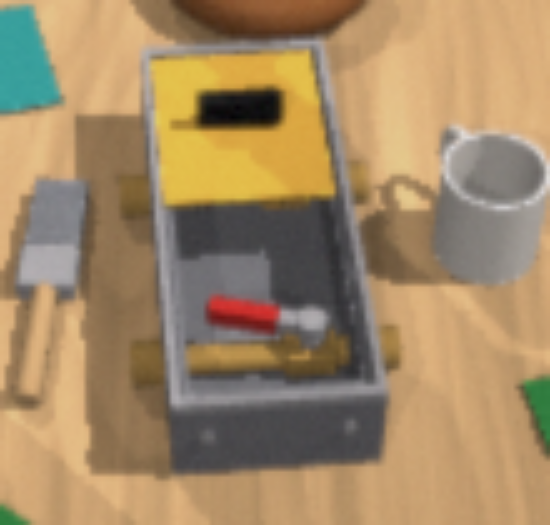

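View pics/t3.png

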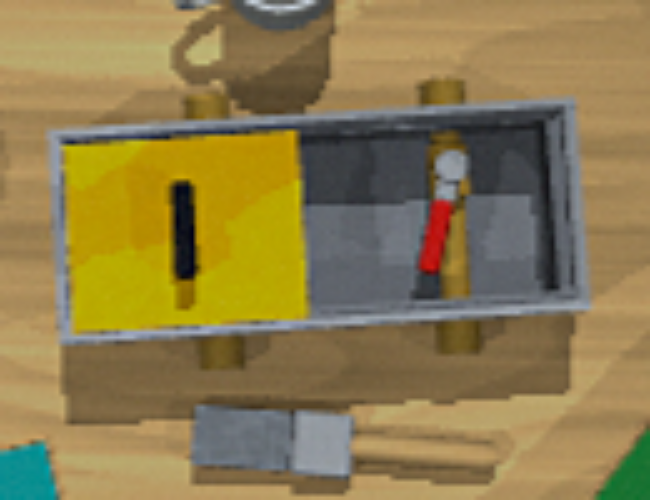

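The cover is against the +y end in both views, with its edge at x≈305 in the top crop. The red handle is exposed, with its grip at about (435,235) and its pivot at (452,165).

```bash
python3 - <<'E'
from h import *
ims={n:cv2.imread(f"pics/{n}3.png")[:,:,::-1].copy() for n in("side","top")}
roi={"side":(295,165,350,255),"top":(268,185,380,242)};C={}
for n in ims:
    m=mask(ims[n],(22,150,120),(32,255,255),roi[n])
    c=max(cv2.findContours(m,cv2.RETR_EXTERNAL,cv2.CHAIN_APPROX_NONE)[0],key=cv2.contourArea)
    r=cv2.minAreaRect(plane(n,cv2.convexHull(c)[:,0],69).astype(np.float32)); print(n,"cover box",w2b(r[0]),r[1])
    h=ims[n].astype(int); m=((h[:,:,0]>130)&(h[:,:,1]<70)&(h[:,:,2]<70)).astype(np.uint8)*255
    k=np.zeros_like(m);x0,y0,x1,y1=roi[n];k[y0:y1,x0:x1]=1;m=m*k
    ys,xs=np.nonzero(m);C[n]=(xs.mean(),ys.mean())
    w=plane(n,np.c_[xs,ys],54); r=cv2.minAreaRect(w.astype(np.float32))
    print("red",C[n],len(xs),[w2b(q).round(1).tolist() for q in cv2.boxPoints(r)],"ctr",w2b(r[0]))
    wb=np.array([w2b(q) for q in w]); u=np.linalg.svd(wb-wb.mean(0))[2][0]; print("dir",u,np.arctan2(abs(u[1]),abs(u[0])))
X=tri(C["side"],C["top"]); print("tri red",X,w2b(X))
g=w2b(X)-np.array([30,-88]); print("rel pivot",g,np.linalg.norm(g),"angle",np.arctan2(g[1],-g[0]))
p=np.array([[452,165]])/5+[260,170]; print("pivot px box",w2b(plane("top",p,56)[0]))
E
```

```text
side cover box [-18.42677154  80.70020418] (80.15678405761719, 147.33282470703125)
red (np.float64(318.06976744186045), np.float64(221.3953488372093)) 43 [[-35.9, -77.7], [5.0, -90.4], [9.0, -77.5], [-32.0, -64.9]] ctr [-13.45252873 -77.60545654]
dir [ 0.96961126 -0.24465077] 0.2471595027400021
top cover box [-2.01859518 86.51944993] (118.73712921142578, 148.4142608642578)
red (np.float64(346.58181818181816), np.float64(216.61818181818182)) 55 [[-36.6, -72.3], [6.0, -84.0], [9.1, -72.5], [-33.4, -60.8]] ctr [-13.73848316 -72.38850716]
dir [-0.9598664   0.28045764] 0.2842708552680506
tri red [ 553.98597762 -157.64768572   48.61977299] [-13.65874248 -72.72869093]
rel pivot [-43.65874248  15.27130907] 46.25255318151977 angle 0.33648604182914005
pivot px box [ 28.67250212 -87.46635903]
```

```bash
python3 -c "
from h import *
go(-20,-114,140)"
```

```text
t 6.35 tcp [461.6 191.  221.3] box [-75.1 282.6] F [-0.2  0.1  0. ] w -0.1
tool yaw in box -0.005 tilt [-0.    -0.013 -1.   ]
shift mm [ -57.3 -395.3   86.3] rows 6.324343206391997
```

Call:
servo_tool([
  {"fingers":0,"translation":[-0.008,-0.06,0],"twist":-0.012},
  {"fingers":0,"translation":[-0.008,-0.06,0],"twist":0},
  {"fingers":0,"translation":[-0.008,-0.06,0],"twist":0},
  {"fingers":0,"translation":[-0.008,-0.06,0],"twist":0},
  {"fingers":0,"translation":[-0.008,-0.06,0],"twist":0},
])

```text
t: 6.98
tcp_pos: [530.1, -107.8, 223.2]
tool_rot: [-0.053, 0.999, -0.004, -0.002]
ft_force: [1.1, 0.3, -0.5]
width: -0.2
```

```bash
python3 -c "
from h import *
go(-20,-114,140)"
```

```text
t 6.97 tcp [ 530.1 -107.8  223.2] box [-33.1 -21. ] F [ 1.1  0.3 -0.5] w -0.2
tool yaw in box 0.018 tilt [-0.003 -0.008 -1.   ]
shift mm [-11.7 -92.6  83.9] rows 1.4819738673381404
```

Call:
servo_tool([
  {"fingers":0,"translation":[-0.008,-0.05,0],"twist":0.015},
  {"fingers":0,"translation":[-0.003,-0.035,0.02],"twist":0},
  {"fingers":0,"translation":[0,0,0.03],"twist":0},
  {"fingers":0,"translation":[0,0,0.03],"twist":0},
  {"fingers":0,"translation":[0,0,0],"twist":0},
])

```text
t: 7.6
tcp_pos: [547.8, -204.7, 140.7]
tool_rot: [-0.04, 0.999, -0.003, -0.002]
ft_force: [-0.4, 0.6, 0.1]
width: 0.1
```

```bash
python3 -c "
from h import *
go(-20,-114,60)"
```

```text
t 7.6 tcp [ 547.8 -204.7  140.7] box [ -23.9 -119.1] F [-0.4  0.6  0.1] w 0.1
tool yaw in box -0.008 tilt [-0.003 -0.006 -1.   ]
shift mm [-4.2  5.6 80.6] rows 1.2902717077934875
```

Call:
servo_tool([
  {"fingers":0,"translation":[-0.004,0.005,0.025],"twist":0},
  {"fingers":0,"translation":[0,0,0.025],"twist":0},
  {"fingers":0,"translation":[0,0,0.018],"twist":0},
  {"fingers":0,"translation":[0,0,0.009],"twist":0},
  {"fingers":0,"translation":[0,0,0],"twist":0},
])

```text
t: 8.22
tcp_pos: [553.5, -202.2, 66.1]
tool_rot: [-0.039, 0.999, -0.004, 0.001]
ft_force: [0.2, -0.1, 0.6]
width: 0.6
```

```bash
python3 -c "
from h import *
go(-21,-97,60)
im=env.read_camera('side'); cv2.imwrite('pics/s4.png',cv2.resize(im[160:265,270:380],None,fx=5,fy=5)[:,:,::-1])"
```

```text
t 8.22 tcp [ 553.5 -202.2   66.1] box [ -18.  -117.1] F [ 0.2 -0.1  0.6] w 0.6
tool yaw in box -0.01 tilt [ 0.002 -0.007 -1.   ]
shift mm [ 3.2 20.1  5.9] rows 0.3220662862350611
```

View pics/s4.png

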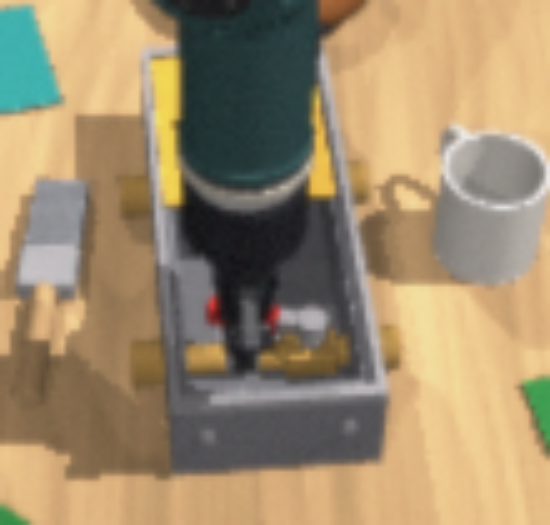

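The fingertips are inside the box at about (243,365), on the −y side of the red grip and clear of the walls. Now I'll push along the arc.

Call:
servo_tool([
  {"fingers":0,"translation":[0.002,0.006,0.005],"twist":0},
  {"fingers":0,"translation":[0.001,0.008,0],"twist":0},
  {"fingers":0,"translation":[0,0.008,0],"twist":0},
  {"fingers":0,"translation":[0,0.008,0],"twist":0},
])

```text
t: 8.78
tcp_pos: [549.8, -172.2, 63.0]
tool_rot: [-0.039, 0.999, -0.005, 0.003]
ft_force: [0.7, -3.9, 0.2]
width: -0.1
```

```bash
python3 -c "
from h import *
go(-22,-82,61)"
```

```text
t 8.78 tcp [ 549.8 -172.2   63. ] box [-19.1 -86.8] F [ 0.7 -3.9  0.2] w -0.1
tool yaw in box -0.01 tilt [ 0.007 -0.01  -1.   ]
shift mm [3.  4.8 1.9] rows 0.07705673697042423
```

Call:
servo_tool([
  {"fingers":0,"translation":[0.002,0.007,0.002],"twist":0},
  {"fingers":0,"translation":[0,0.008,0],"twist":0},
  {"fingers":0,"translation":[-0.002,0.007,0],"twist":0},
])

```text
t: 9.15
tcp_pos: [548.6, -149.4, 61.3]
tool_rot: [-0.039, 0.999, -0.006, 0.004]
ft_force: [-0.5, -2.7, -0.4]
width: -0.1
```

```bash
python3 -c "
from h import *
go(-8,-52,61)"
```

```text
t 9.15 tcp [ 548.6 -149.4   61.3] box [-18.3 -64. ] F [-0.5 -2.7 -0.4] w -0.1
tool yaw in box -0.009 tilt [ 0.008 -0.012 -1.   ]
shift mm [-10.2  12.1   0.2] rows 0.19379161389975522
```

Call:
servo_tool([
  {"fingers":0,"translation":[-0.004,0.006,0],"twist":0},
  {"fingers":0,"translation":[-0.005,0.006,0],"twist":0},
  {"fingers":0,"translation":[-0.006,0.004,0],"twist":0},
])

```text
t: 9.52
tcp_pos: [561.6, -130.4, 60.6]
tool_rot: [-0.04, 0.999, -0.006, 0.002]
ft_force: [-1.6, -3.0, 0.4]
width: -0.1
```

```bash
python3 -c "
from h import *
go(2,-45,61)"
```

```text
t 9.53 tcp [ 561.6 -130.4   60.6] box [ -3.7 -46.2] F [-1.6 -3.   0.4] w -0.1
tool yaw in box -0.009 tilt [ 0.005 -0.011 -1.   ]
shift mm [-5.7  1.3 -0.4] rows 0.09127475002369242
```

Call:
servo_tool([
  {"fingers":0,"translation":[-0.006,0.002,0],"twist":0},
  {"fingers":0,"translation":[-0.006,0.001,0],"twist":0},
  {"fingers":0,"translation":[-0.005,0,0],"twist":0},
])

```text
t: 9.9
tcp_pos: [577.9, -124.1, 60.1]
tool_rot: [-0.04, 0.999, -0.004, 0.001]
ft_force: [-3.9, 0.4, 2.1]
width: 0.2
```

```bash
python3 -c "
from h import *
go(12,-41,61)"
```

```text
t 9.9 tcp [ 577.9 -124.1   60.1] box [ 13.1 -41.4] F [-3.9  0.4  2.1] w 0.2
tool yaw in box -0.008 tilt [ 0.001 -0.009 -1.   ]
shift mm [ 1.1  0.4 -0.9] rows 0.0171241689765813
```

Close to the stop. I'll go on in small steps until the force rises.

Call:
servo_tool([
  {"fingers":0,"translation":[-0.003,0,0],"twist":0},
  {"fingers":0,"translation":[-0.003,0,0],"twist":0},
])

```text
t: 10.15
tcp_pos: [578.1, -123.4, 59.3]
tool_rot: [-0.04, 0.999, -0.004, -0.006]
ft_force: [-10.1, -2.9, 7.4]
width: -0.3
```

Call:
servo_tool([
  {"fingers":0,"translation":[-0.003,0,0],"twist":0},
  {"fingers":0,"translation":[-0.003,0,0],"twist":0},
])

```text
t: 10.4
tcp_pos: [578.1, -122.9, 58.6]
tool_rot: [-0.041, 0.999, -0.003, -0.012]
ft_force: [-10.0, -3.1, 7.0]
width: -0.1
```

At the stop: 10 N and no more travel. I'll back off, lift away and look.

Call:
servo_tool([
  {"fingers":0,"translation":[0.008,0,0],"twist":0},
  {"fingers":0,"translation":[0.008,-0.004,0],"twist":0},
  {"fingers":0,"translation":[0,0,-0.03],"twist":0},
  {"fingers":0,"translation":[0,0,-0.05],"twist":0},
  {"fingers":0,"translation":[0,0,-0.06],"twist":0},
])

```text
t: 11.02
tcp_pos: [563.2, -127.5, 197.4]
tool_rot: [-0.04, 0.999, -0.001, -0.014]
ft_force: [0.8, -0.3, -0.7]
width: -0.3
```

Call:
servo_tool([
  {"fingers":0,"translation":[0.02,0.06,-0.02],"twist":0},
  {"fingers":0,"translation":[0.02,0.06,0],"twist":0},
  {"fingers":0,"translation":[0.02,0.06,0],"twist":0},
  {"fingers":0,"translation":[0.02,0.06,0],"twist":0},
  {"fingers":0,"translation":[0,0.06,0],"twist":0},
])

```text
t: 11.65
tcp_pos: [468.9, 161.2, 224.5]
tool_rot: [-0.035, 0.999, -0.002, -0.002]
ft_force: [0.1, -0.3, 0.1]
width: -0.5
```

```bash
cat > chk.py <<'E'
from h import *
go(12,-41,61)
ims={}
for n in("side","top"):
    ims[n]=env.read_camera(n); cv2.imwrite(f'pics/{n}5.png',ims[n][:,:,::-1])
cv2.imwrite('pics/t5.png',cv2.resize(ims['top'][170:270,260:390],None,fx=5,fy=5)[:,:,::-1])
roi={"side":(295,165,350,255),"top":(268,185,380,242)}
for n in ims:
    h=ims[n].astype(int); m=((h[:,:,0]>130)&(h[:,:,1]<70)&(h[:,:,2]<70))
    x0,y0,x1,y1=roi[n];ys,xs=np.nonzero(m[y0:y1,x0:x1]);w=plane(n,np.c_[xs+x0,ys+y0],54)
    wb=np.array([w2b(q) for q in w]); u=np.linalg.svd(wb-wb.mean(0))[2][0]; print(n,"red",len(xs),wb.mean(0),"dir",u, np.arctan2(abs(u[1]),-u[0]*np.sign(u[1])))
    m=mask(ims[n],(22,150,120),(32,255,255),roi[n])
    c=max(cv2.findContours(m,cv2.RETR_EXTERNAL,cv2.CHAIN_APPROX_NONE)[0],key=cv2.contourArea)
    r=cv2.minAreaRect(plane(n,cv2.convexHull(c)[:,0],69).astype(np.float32)); print("cover box",w2b(r[0]),r[1])
E
python3 chk.py
```

```text
t 11.65 tcp [468.9 161.2 224.5] box [-70.4 252.4] F [ 0.1 -0.3  0.1] w -0.5
tool yaw in box -0.018 tilt [-0.004 -0.005 -1.   ]
shift mm [ -88.2 -291.1  164.5] rows 4.657284130561774
side red 38 [ 30.43897193 -41.97977559] dir [-0.02571703 -0.99966926] 1.5965161951124371
cover box [-0.32075217 82.07119778] (116.10305786132812, 150.03094482421875)
top red 53 [ 29.94559228 -40.69100504] dir [-0.02838396 -0.99959709] 1.5991841010083097
cover box [-2.04625147 86.32751909] (118.71849060058594, 148.1114959716797)
```

View pics/t5.png

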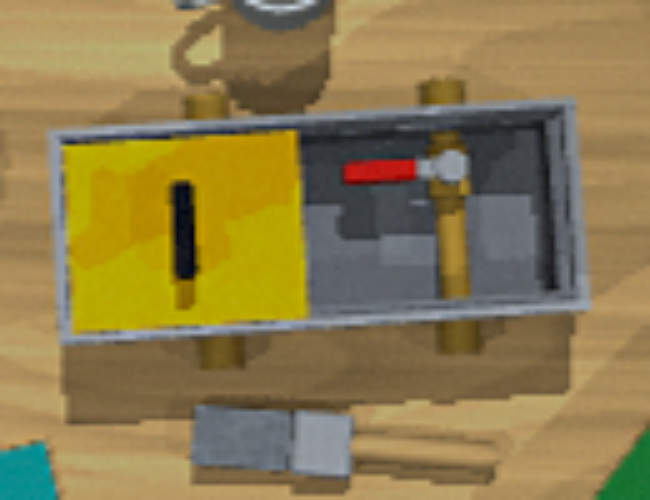

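View pics/side5.png

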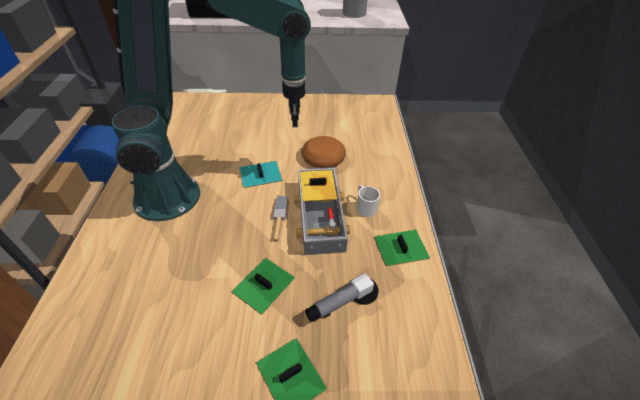

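The top crop shows the red handle along box +y, from (345,172) to (452,165), and the cover flush at the +y end. In the side view the loaf, mug, brush and sander are where they started, and the arm is clear. I'm handing it in.

```bash
python3 -c "
from workcell import env
print(env.sign_off())"
```

```text
the job is handed in; nothing more can be done
None
```

The red valve is shut, and I handed the job in at about 11.8 s. I pushed the yellow cover by its lug along the guides to the +y end stop, then pushed the red handle clockwise to its stop. I pressed with about 17 N at the cover stop and about 10 N at the handle stop; both then stopped moving.

**Last checks:**
- **Red handle:** both cameras put it at about 1.60 rad against a nominal 1.571, within measuring error.
- **Cover:** its centre measured y = +86 mm in the top view and +82 mm in the side view, against a nominal +85 mm. The 4 mm difference between views is calibration and edge error. It lies flat between its guides.
- **Loose things:** the loaf, sander, mug and brush look unmoved. I judged this by eye and did not measure it.
- **Blue handle:** it is now hidden under the cover, so I could not look at it again. The tool never went down into its bay.
- **Arm:** clear of everything, with no contact force.

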